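Raise the viewing cabinet's window to the height clip

TASK

Push the sloping counterweighted window of the stone-viewing cabinet slowly up from beneath its lip, with the fingers, until the lip is level with the blade of the height clip on the right-hand rail, and leave it standing there. Only push: do not pinch the lip, and leave the clip and everything else on the desk and in the cabinet where it is.

Things in the scene. Friction and masses are not known exactly. Their poses are not given: they have to be found in the camera images.
- cabinet: white steel stone-viewing cabinet with clear sides, fixed, 340 mm wide, 262 mm deep, 285 mm high (its sloping side rails reach about 400 mm). Origin on the desk below the foot of the window, half-way across; x points into the cabinet (away from the robot), y to the left along the front, z up. Its closed base is 85 mm high with its front face at x = 0; the window slopes up and back from the top of that face, leaning 35 degrees from vertical.
- sash (a joint): travel of the window along its slope in m, 0 = shut, 0.165 = top stop; each unit moves it 0.574 in cabinet x and 0.819 in z. Counterweighted: it stays wherever it is left; 2 to 4 N along the slope moves it either way, a little more when fast.
- lip (a point): the middle of the lower front edge of the window's lip. The lip is a level dark steel ledge along the window's foot, 250 mm long (125 mm to either side of this point along y), 12 mm thick (this point is at its underside), standing 40 mm out from the cabinet's front face when shut. Its upper 5 mm are set back 3 mm from this edge. The space beneath it is free down to the desk. Axes parallel to the cabinet's.
- mark (a point): the lower front edge of the height clip's blade, half-way across the blade. The clip is a dark steel slide on the cabinet's right-hand rail (148 mm to the right of the window's middle, -y), stiff, with a level blade 26 mm wide that has the lip's thickness and depth, so that the lip and the blade form one line when they are level (this point and lip then have the same z). Axes parallel to the cabinet's.
- tray: white porcelain grading tray, 90 x 130 x 16 mm, inside the cabinet; loose, to be left alone. Origin under its middle.
- loupe: black brass folding loupe, 16 mm high, about 60 mm long; loose, to be left alone. Origin under its middle.
- tweezer: chrome stone tweezer lying flat, 150 mm long, 8 mm high; loose, to be left alone. Origin under its middle.
- dome: squat smoked glass dome with a knob, 100 mm across, 90 mm high; loose, to be left alone. Origin under its middle.
- vise: small cast-iron vise with a knurled screw gripping a faceted quartz block, about 130 x 70 mm, 78 mm high; loose, to be left alone. Origin under its middle.
- stonebox: dark wooden compartment box, 70 x 110 mm, 22 mm high, inside the cabinet; loose, to be left alone. Origin under its middle.
- dish: small white porcelain dish, 60 mm across, 18 mm high; loose, to be left alone. Origin under its middle.

How it is judged:
By the outcome, as a careful person would: the job done as asked, in the order asked, and still so for the second after the job is handed in, with the robot touching nothing.
It also fails if it takes over 48 s, if anything falls off the work surface, if the arm or the gripper's body presses on something with over 40 N, if the wrist force passes 120 N, or if a joint passes its speed limit or range.

ROBOT

A 6-joint arm with a two-finger parallel gripper is mounted at the origin on the work surface. World frame = base frame: x ahead of the robot, y to its left, z up, the work surface at z = 0. Lengths are in m, angles in degrees, forces in N, time in s.
With the tool pointing down it reaches from about 0.375 to 0.9 m from the base axis. Payload 3.1 kg.
Tool frame: the origin (TCP) lies on the front face of the gripper's body, between the roots of the fingers; the fingertips stand 70 mm ahead of it and the grasp point (between the pads) lies 51 mm ahead of it (bot.tip_extent is the distance from the TCP to the fingertips, in m); z points along the fingers, x is the direction in which the jaws open and shut, and the axes are right-handed (so a half turn about z gives the same grasp; the last joint's range is limited). The gripper opens to 87 mm and grips with 3 to 60 N. Pads are 19 mm wide; open, the fingers measure 117 mm over their backs; the gripper's body (75 mm by 190 mm) begins 51 mm behind the grasp point.
Start: joints at [57.897, 30.224, 82.088, -0, 67.689, -10.227], TCP at [0.233, 0.58, 0.292] pointing down, gripper open.
Joint ranges: [-176.69, 176.69], [-43.24, 126.21], [12.49, 139.97], [-82, 262], [0, 151.66], [-163.58, 163.58]. Speed limits (degrees/s): [159.86, 159.86, 180, 180, 180, 180].

INTERFACE

Orientations are given as a 3x3 rotation matrix whose columns are the frame's x, y, z axes.
In Python, from rig import bot, viewer, ticket gives the robot as it stands. The module is installed in compiled form; this text tells all that it offers.
- The arm moves only by the tool arm_command, never from a script. Its argument "targets" is a list of rows, each an object with "rot": the turn, a rotation vector about the tool's x, y, z in degrees, a list of three; "offset": the shift along the tool's x, y, z in cm, a list of three; "gripper": the closure, from 0 (fully open) to 1 (shut). A call has 1 to 8 rows; each row is the pose to reach, as a shift and turn from the pose commanded when the call began, along the tool's axes at that moment; what a row does not reach only later rows make up. A row lasts 1/10 s, in which the tool goes at most 50 mm and 8.59 degrees, less where a joint would pass 70% of its speed; a pose out of reach is approached as far as the arm can. A call with a gripper value outside its range is refused whole. The fingers move at their own pace and stop on an object; the grip force is fixed at half the most. Time passes only in rows, so rows that repeat a pose let the fingers close. It gives the time, the measured TCP pose, the force and the opening at its end, in the units of the state.
- bot.read_state(): the state, without advancing time (a new reading comes with each control period).
- viewer.capture(name): name is "side" or "top" or "wrist"; returns a dict with "frame" (400x640x3 uint8, red, green, blue), "fx", "fy", "cx", "cy" (pixels), "view" (4x4, takes a point from world to camera coordinates). Camera axes: x right, y down, z forward; pixel columns grow to the right and rows downward; lengths in m; the calibration is good to about 2 mm. A picture is of the moment at which its call begins. There is no depth.
- ticket.hand_in(): hands the job in, once; it reports no verdict.
The state is a dict: "time_s": time; "joint_positions": joint angles; "qvel": joint speeds; "tau": joint torques, N m; "position": TCP position; "tcp_rot": TCP orientation; "force": force on the tool from outside, world axes, zero at the start; "moment": the same for the moment, N m; "opening": opening from 0.0 (shut) to 1.0 (fully open).
Only numpy, scipy, OpenCV 4.12 (cv2) and the standard library are available. Lean on these libraries where they do the work, as an engineer would, in place of code of your own. Each camera call takes 0.05 s, during which the arm holds its last target. There are 200 camera calls.

## Working session

There is one attempt and no reset: what is moved stays moved. The work goes in short steps, Python scripts to look and compute and a tool call to move; the robot and the scene stay as the last step left them, time stands still between calls to the robot, and variables do not carry over. Pictures are saved under pics/ and viewed, about 8 in all and at most 12, crops included, and the job is handed in when it is done.

Besides the shell and the picture viewer there is one more tool, called after "Emit:" as a command line: name --argument value ..., lists and objects as JSON in quotes. arm_command: Moves the arm, as the interface text tells. Its arguments: {"type":"object","properties":{"targets":{"type":"array"}},"required":["targets"]}

```bash
mkdir -p pics; cat >h.py <<'E'
import numpy as np,cv2,pickle
from rig import bot,viewer,ticket
def cap(n,name):
    c=viewer.capture(n); cv2.imwrite(f'pics/{name}.png',c['frame'][:,:,::-1]); pickle.dump(c,open(f'pics/{name}.pkl','wb')); return c
def load(name): return pickle.load(open(f'pics/{name}.pkl','rb'))
def proj(c,P):
    P=np.atleast_2d(P); q=(c['view']@np.c_[P,np.ones(len(P))].T)[:3]
    return np.c_[c['fx']*q[0]/q[2]+c['cx'],c['fy']*q[1]/q[2]+c['cy']]
E
python3 - <<'E'
from h import *
np.set_printoptions(precision=4,suppress=True)
for n in('side','top'):
    c=cap(n,n+'0'); V=c['view']; print(n,c['fx'],'pos',-V[:3,:3].T@V[:3,3]); print(V[:3,:3])
print(bot.read_state())
E
```

```text
side 442.6339777225205 pos [ 0.3028 -0.5516  0.8148]
[[ 0.9007 -0.4344  0.0098]
 [-0.3179 -0.6741 -0.6667]
 [ 0.2962  0.5974 -0.7452]]
top 376.0585781504838 pos [0.4929 0.0612 0.8654]
[[ 0.0028 -1.      0.0014]
 [-0.9918 -0.0029 -0.128 ]
 [ 0.128  -0.001  -0.9918]]
{'time_s': 0.1, 'joint_positions': array([ 57.8965,  30.2752,  82.149 ,   0.0004,  67.6885, -10.228 ]), 'qvel': array([ 0.0103, -0.0077, -0.1561,  0.0607, -0.0198,  0.0328]), 'tau': array([  0.0007, -44.0986, -17.715 ,   0.0636,   0.0534,  -0.    ]), 'position': array([0.2326, 0.5796, 0.2914]), 'tcp_rot': array([[ 0.3726,  0.928 , -0.0011],
       [ 0.928 , -0.3726, -0.0017],
       [-0.0019, -0.0004, -1.    ]]), 'force': array([ 0.3493,  0.5834, -0.7349]), 'moment': array([ 0.0146,  0.071 , -0.0035]), 'opening': 0.9984712763711217}
```

View pics/side0.png

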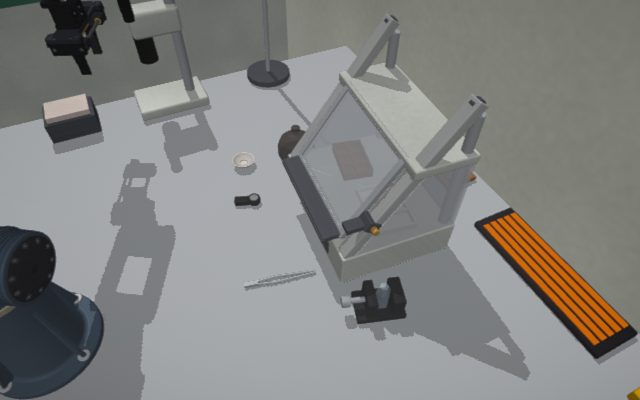

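View pics/top0.png

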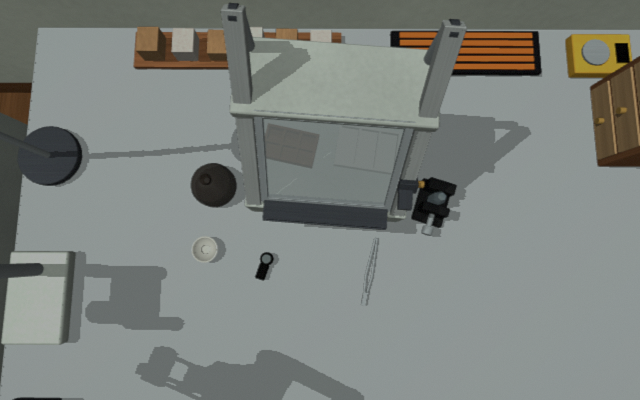

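```bash
python3 - <<'E'
from h import *
a=load('side0')['frame'][140:290,270:470,::-1]; b=load('top0')['frame'][170:245,235:435,::-1]
a=cv2.resize(a,None,fx=4,fy=4,interpolation=cv2.INTER_CUBIC);b=cv2.resize(b,None,fx=4,fy=4,interpolation=cv2.INTER_CUBIC)
a=np.clip(a.astype(float)*1.5,0,255);b=np.clip(b.astype(float)*1.6,0,255)
cv2.imwrite('pics/a.png',a);cv2.imwrite('pics/b.png',b)
E
```

```text
[ WARN:0@0.512] global loadsave.cpp:1063 imwrite_ Unsupported depth image for selected encoder is fallbacked to CV_8U.
```

View pics/a.png

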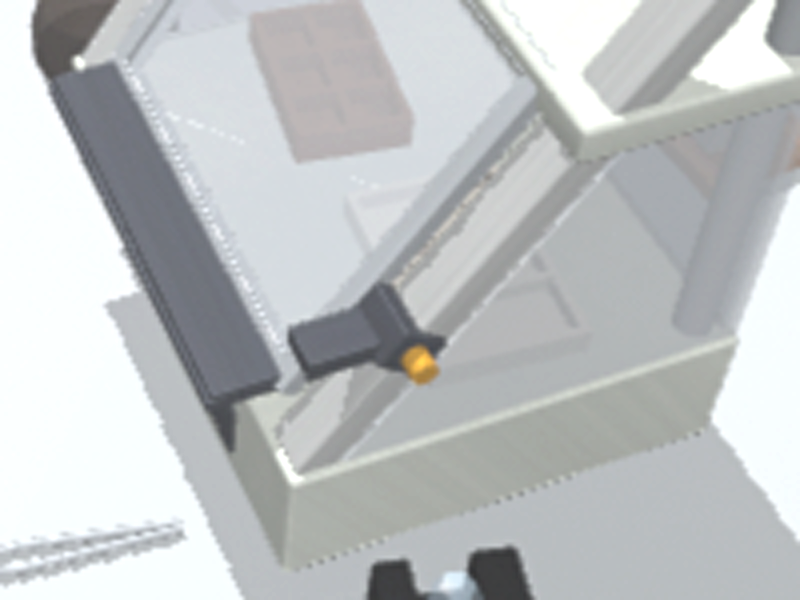

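View pics/b.png

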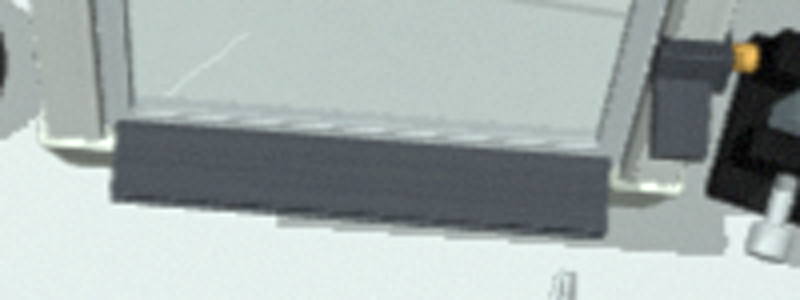

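```bash
cat >fit.py <<'E'
from h import *
from scipy.optimize import least_squares
S=load('side0');T=load('top0')
def W(p,q):
    c,s=np.cos(p[2]),np.sin(p[2]); q=np.atleast_2d(q)
    return np.c_[p[0]+c*q[:,0]-s*q[:,1],p[1]+s*q[:,0]+c*q[:,1],q[:,2]]
def pts(p):
    x,y,t,s,z0,m=p; L=(-.04+.574*s,z0+.819*s);M=(-.04+.574*m,z0+.819*m)
    l=lambda Q,y:(Q[0],y,Q[1])
    return [(S,(0,-.17,0),(342.5,282)),(S,(0,-.17,.085),(343,261.3)),(S,(.262,-.17,.085),(453.75,225)),(S,(.262,-.17,0),(447,247.5)),
    (T,(0,.17,.085),(245.5,206.2)),(T,(0,-.17,.085),(405.5,217.5)),
    (S,l((L[0]+.003,L[1]+.012),-.125),(322.9,240.6)),(S,l((L[0]+.003,L[1]+.012),.125),(283.5,161)),
    (T,l(L,.125),(263,220.5)),(T,l(L,-.125),(386.25,229.25)),
    (S,l(M,-.161),(346.25,234.5)),(T,l(M,-.135),(398,209.25)),(T,l(M,-.161),(410.5,210))]
f=lambda p:np.concatenate([(proj(c,W(p,q))-u)[0] for c,q,u in pts(p)])
if __name__=='__main__':
    r=least_squares(f,[.72,.05,0,0,.085,.05],loss='soft_l1')
    np.set_printoptions(precision=4,suppress=True)
    p=r.x;print(p,np.degrees(p[2]));print(f(p).reshape(-1,2).round(1))
    print('lip',W(p,(-.04+.574*p[3],0,p[4]+.819*p[3])),'mark',W(p,(-.04+.574*p[5],-.148,p[4]+.819*p[5])))
    np.save('p.npy',p)
E
python3 fit.py
```

```text
[ 0.5795  0.0404 -0.0734  0.0198  0.0822  0.0854] -4.205679745267643
[[-1.2  1.9]
 [ 0.3 -0.1]
 [ 2.6 -1. ]
 [ 0.3  0.1]
 [-1.3 -0.2]
 [ 1.1  0.9]
 [ 0.1 -0.5]
 [-0.5 -1.3]
 [ 0.5  0.2]
 [-0.7  0.8]
 [ 1.3  1.3]
 [-1.  -0.3]
 [ 0.1 -0. ]]
lip [[0.5509 0.0425 0.0983]] mark [[ 0.5777 -0.1078  0.1521]]
```

Emit:
arm_command --targets '[{"rot": [0, 0, 0], "offset": [-3, 2.6, -0.4], "gripper": 0}, {"rot": [0, 0, -4], "offset": [-6.5, 5.6, -0.9], "gripper": 0}, {"rot": [0, 0, -8], "offset": [-10, 8.7, -1.4], "gripper": 0}, {"rot": [0, 0, -12], "offset": [-13.5, 11.7, -1.9], "gripper": 0}, {"rot": [0, 0, -15], "offset": [-17, 14.8, -2.4], "gripper": 0}, {"rot": [0, 0, -17.7], "offset": [-20.5, 17.8, -2.8], "gripper": 0}, {"rot": [0, 0, -17.7], "offset": [-24, 20.9, -3.3], "gripper": 0}, {"rot": [0, 0, -17.7], "offset": [-26, 22.6, -3.6], "gripper": 0}]'

```text
time_s: 0.9
position: [0.3461, 0.2519, 0.3284]
tcp_rot: [[0.075, 0.997, -0.0], [0.997, -0.075, -0.001], [-0.001, -0.0, -1.0]]
force: [0.4, 0.5, 0.3]
opening: 0.997
```

```bash
cat >st.py <<'E'
from h import *
import json,sys
np.set_printoptions(precision=4,suppress=True)
s=bot.read_state()
with open('log.txt','a') as f: f.write(json.dumps([s['joint_positions'].tolist(),s['position'].tolist(),s['tcp_rot'].tolist()])+'\n')
print(s['time_s'],s['joint_positions'].round(1),s['position'],'F',s['force'].round(1),'op',s['opening']);print(s['tcp_rot'])
E
python3 st.py
```

```text
0.9 [ 21.   12.  106.2  -0.1  61.9 -64.6] [0.3461 0.2519 0.3284] F [0.4 0.5 0.3] op 0.9972758212245366
[[ 0.0748  0.9972 -0.0001]
 [ 0.9972 -0.0748 -0.0009]
 [-0.0009 -0.     -1.    ]]
```

Emit:
arm_command --targets '[{"rot": [0, 0, 0], "offset": [-4.5, 2, -0.4], "gripper": 0}, {"rot": [0, 0, 0], "offset": [-9, 4, -0.8], "gripper": 0}, {"rot": [0, 0, 0], "offset": [-13.5, 6, -1.2], "gripper": 0}, {"rot": [0, 0, 0], "offset": [-18, 8, -1.6], "gripper": 0}, {"rot": [0, 0, 0], "offset": [-20.5, 9, -2], "gripper": 0}, {"rot": [0, 6, 0], "offset": [-20.5, 9, -2], "gripper": 0}, {"rot": [0, 12, 0], "offset": [-20.5, 9, -2], "gripper": 0}, {"rot": [0, 20, 0], "offset": [-20.5, 9, -2], "gripper": 0}]'

```text
time_s: 1.7
position: [0.4205, 0.0437, 0.3487]
tcp_rot: [[0.067, 0.997, 0.027], [0.936, -0.072, 0.345], [0.346, 0.002, -0.938]]
force: [-0.5, -0.2, -0.0]
opening: 1.004
```

```bash
python3 st.py; cat > kin.py <<'E'
import numpy as np,json
from scipy.optimize import least_squares
from scipy.spatial.transform import Rotation as R
def fk(q,p):
    q=np.radians(q); a1,d1,e,L2,a3,L3,d6=p
    r=lambda ax,t:R.from_rotvec(np.eye(3)[ax]*t)
    A=r(2,q[0]); B=A*r(1,q[1]); C=B*r(1,q[2]); D=C*r(2,q[3]); E=D*r(1,q[4]); F=E*r(2,q[5])
    return A.apply([a1,e,d1])+B.apply([0,0,L2])+C.apply([a3,0,L3])+E.apply([0,0,d6]),F.as_matrix()
if __name__=='__main__':
    D=[json.loads(l) for l in open('log.txt')]
    D.insert(0,[[57.8965,30.2752,82.149,.0004,67.6885,-10.228],[.2326,.5796,.2914],None])
    f=lambda p:np.concatenate([fk(q,p)[0]-np.array(t) for q,t,_ in D])
    r=least_squares(f,[0,.3,.11,.35,0,.35,.2]); print(r.x,abs(r.fun).max())
    np.save('kin.npy',r.x)
    print(fk(D[-1][0],r.x)[1].round(3))
E
python3 kin.py
```

```text
1.7 [ -20.7   10.5  107.2   20.8   69.6 -115.1] [0.4205 0.0437 0.3487] F [-0.5 -0.2 -0. ] op 1.0039912212691389
[[ 0.0672  0.9974  0.0266]
 [ 0.9356 -0.0723  0.3455]
 [ 0.3465  0.0016 -0.9381]]
[-5.44811046e-04  2.74576084e-01  1.10997183e-01  5.88048942e-01
  1.14217846e-01  3.92368307e-01  2.35769619e-01] 2.961931849176924e-06
[[-0.067 -0.997  0.027]
 [-0.936  0.072  0.345]
 [-0.346 -0.002 -0.938]]
```

```bash
cat > ik.py <<'E'
from kin import *
K=np.load('kin.npy'); lo=np.array([-176,-43,13,-82,0.5,-163]);hi=np.array([176,126,139.5,262,151,163])
Z180=np.diag([-1,-1,1.])
def ik(P,M,q0):
    def f(q):
        p,m=fk(q,K); return np.r_[(p-P)*5,R.from_matrix((m@Z180).T@M).as_rotvec()]
    r=least_squares(f,np.clip(q0,lo+.1,hi-.1),bounds=(lo,hi),x_scale=30); return r.x,abs(r.fun).max()
def ori(tilt,az,roll=0): # z azimuth from world x (deg), tilt below horizontal, x axis horizontal-left
    a,t=np.radians(az),np.radians(tilt); z=np.array([np.cos(t)*np.cos(a),np.cos(t)*np.sin(a),-np.sin(t)])
    x=np.array([-np.sin(a),np.cos(a),0]); return np.c_[x,np.cross(z,x),z]
if __name__=='__main__':
    np.set_printoptions(precision=4,suppress=True)
    for tip in ([.57,.0425,.085],[.60,.0425,.14]):
     for az in (-4.2,20,-30):
      for tilt in (10,25,35,45,55,65):
        M=ori(tilt,az); P=np.array(tip)-.07*M[:,2]
        for q4 in (0,180,90):
            for q6 in (70,-110):
                q,e=ik(P,M,[-15,20,110,q4,30,q6])
                if e<1e-3: print(tip[2],az,tilt,P,q.round(1))
E
python3 ik.py
```

```text
0.085 -4.2 10 [0.5012 0.0475 0.0972] [-10.1  78.7 137.1 173.5 115.6  86.2]
0.085 -4.2 10 [0.5012 0.0475 0.0972] [-10.1  78.7 137.1 173.5 115.6  86.2]
0.085 -4.2 25 [0.5067 0.0471 0.1146] [ -9.6  63.  137.5 175.1  85.4  88.1]
0.085 -4.2 25 [0.5067 0.0471 0.1146] [ -9.6  63.  137.5 175.1  85.4  88.1]
0.085 -4.2 35 [0.5128 0.0467 0.1252] [ -9.2  51.8 134.3 175.4  61.   89.4]
0.085 -4.2 35 [0.5128 0.0467 0.1252] [ -9.2  51.8 134.3 175.4  61.   89.4]
0.085 -4.2 45 [0.5206 0.0461 0.1345] [ -8.7  42.8 129.1 174.8  36.9  91. ]
0.085 -4.2 45 [0.5206 0.0461 0.1345] [ -8.7  42.8 129.1 174.8  36.9  91. ]
0.085 -4.2 55 [0.53   0.0454 0.1423] [ -8.2  37.2 122.6 171.1  14.9  95.4]
0.085 -4.2 55 [0.53   0.0454 0.1423] [ -8.2  37.2 122.6 171.1  14.9  95.4]
0.085 -4.2 65 [0.5405 0.0447 0.1484] [  -7.8   34.5  115.5   16.6    5.3 -109.7]
0.085 -4.2 65 [0.5405 0.0447 0.1484] [  -7.8   34.5  115.5   16.6    5.3 -109.7]
0.085 -4.2 65 [0.5405 0.0447 0.1484] [  -7.8   34.5  115.5   16.6    5.3 -109.7]
0.085 -4.2 65 [0.5405 0.0447 0.1484] [  -7.8   34.5  115.5   16.6    5.3 -109.7]
0.085 20 10 [0.5052 0.0189
[... 4989 characters left out ...]
1895] [  5.4  35.1 116.3 247.7  26.3  51.3]
0.14 -30 45 [0.5571 0.0672 0.1895] [  5.4  35.1 116.3 247.7  26.3  51.3]
0.14 -30 55 [0.5652 0.0626 0.1973] [  2.4  32.  111.4 -71.9  18.9   8.5]
0.14 -30 55 [0.5652 0.0626 0.1973] [  2.4  32.  111.4 -71.9  18.9   8.5]
0.14 -30 55 [0.5652 0.0626 0.1973] [  2.4  32.  111.4 -71.9  18.9   8.5]
0.14 -30 55 [0.5652 0.0626 0.1973] [  2.4  32.  111.4 -71.9  18.9   8.5]
0.14 -30 65 [0.5744 0.0573 0.2034] [ -0.5  30.7 105.8 -30.2  24.5 -34.9]
0.14 -30 65 [0.5744 0.0573 0.2034] [ -0.5  30.7 105.8 -30.2  24.5 -34.9]
0.14 -30 65 [0.5744 0.0573 0.2034] [ -0.5  30.7 105.8 -30.2  24.5 -34.9]
0.14 -30 65 [0.5744 0.0573 0.2034] [ -0.5  30.7 105.8 -30.2  24.5 -34.9]
```

```bash
cat > plan.py <<'E'
from ik import *
np.set_printoptions(precision=2,suppress=True)
import json
def rows(M0,P0,poses):
    for P,M in poses: print(R.from_matrix(M0.T@M).as_rotvec(degrees=True).round(1), (M0.T@(P-P0)*100).round(1))
if __name__=='__main__':
    M=ori(30,-4.2)@Z180
    tip=np.array([.555,.0425,.0756]); Pi=tip-.07*M[:,2]; Pp=Pi-.07*M[:,2]
    q,e=ik(Pp,M,[-10,50,130,175,60,-90]); print('pre',Pp,q,e)
    qi,e=ik(Pi,M,q); print('ins',Pi,qi,e)
    q0=np.array(json.loads(open('log.txt').readlines()[-1])[0])
    N=24; path=[fk(q0+(q-q0)*k/N,K) for k in range(N+1)]; path=[(p,m@Z180) for p,m in path]
    print('minz tip',min((p+.07*m[:,2])[2] for p,m in path),'maxx',max((p+.07*m[:,2])[0] for p,m in path))
    print([np.degrees(R.from_matrix(path[i][1].T@path[i+1][1]).magnitude()).round(1) for i in (0,8,16,23)])
    for c in range(0,N,8): print(path[c][0],(path[c][0]+.07*path[c][1][:,2])); rows(path[c][1],path[c][0],path[c+1:c+9])
E
python3 plan.py
```

```text
pre [0.43 0.05 0.15] [ -2.94  49.67 139.5  186.86  62.93 -92.1 ] 0.15425706999721428
ins [0.49 0.05 0.11] [ -9.9   60.79 138.39 174.97  79.1  -91.91] 1.0681742296236862e-09
minz tip 0.1055553447402352 maxx 0.597165604630489
[np.float64(7.6), np.float64(7.7), np.float64(7.6), np.float64(7.4)]
[0.42 0.04 0.35] [0.42 0.07 0.28]
[-0.   6.5  3.9] [2.5 0.2 1.7]
[ 0.1 12.8  8.1] [4.9 0.5 3.2]
[ 0.3 18.9 12.6] [7.2 0.9 4.3]
[ 0.5 24.7 17.5] [9.3 1.3 5.2]
[ 0.8 30.3 22.7] [11.2  1.9  5.9]
[ 1.1 35.7 28.2] [12.8  2.5  6.5]
[ 1.4 40.7 34. ] [14.2  3.3  7. ]
[ 1.6 45.5 40. ] [15.2  4.1  7.4]
[0.47 0.21 0.33] [0.49 0.27 0.3 ]
[-0.7  4.7  6. ] [0.6 0.4 1. ]
[-1.7  9.3 12.2] [1.2 1.  1.7]
[-2.9 13.6 18.4] [1.5 1.8 2.3]
[-4.4 17.8 24.7] [1.6 2.8 2.7]
[-6.2 21.9 31. ] [1.4 4.  2.9]
[-8.3 25.8 37.3] [1.  5.3 3. ]
[-10.7  29.6  43.5] [0.3 6.6 2.9]
[-13.5  33.3  49.7] [-0.7  8.   2.7]
[0.54 0.19 0.28] [0.59 0.23 0.26]
[-3.   4.2  5.6] [ 0.4  1.9 -0.2]
[-6.2  8.6 11. ] [ 0.8  3.9 -0.7]
[-9.6 13.  16.1] [ 1.   6.1 -1.5]
[-13.3  17.6  20.9] [ 1.1  8.4 -2.5]
[-17.   22.3  25.4] [ 1.  10.7 -3.8]
[-21.   27.1  29.5] [ 0.8 13.  -5.5]
[-25.   32.1  33.3] [ 0.5 15.2 -7.4]
[-29.1  37.2  36.6] [ 0.  17.3 -9.6]
```

```bash
cat > plan2.py <<'E'
from plan import *
tilt=42; M=ori(tilt,-4.2)@Z180; t=np.radians(tilt)
n=np.array([np.sin(t),np.cos(t)]); d=np.array([np.cos(t),-np.sin(t)])
o=.014*d-(.0095+.008)*n
fwd=np.array([np.cos(np.radians(4.2)),-np.sin(np.radians(4.2)),0])
tip=np.array([.5509,.0425,.0983])+o[0]*fwd+[0,0,o[1]]; Pi=tip-.07*M[:,2]; Pp=Pi-.045*M[:,2]
q,e=ik(Pp,M,[-10,50,130,175,60,-90]); print('pre',Pp,q,e)
qi,e=ik(Pi,M,q); print('ins',Pi,qi,e)
Pe=Pi+.075*(.574*fwd+[0,0,.819]); qe,e=ik(Pe,M,qi); print('end',Pe,qe,e)
q0=np.array(json.loads(open('log.txt').readlines()[-1])[0])
N=32; P0=fk(q0,K)[0]; path=[(P0,fk(q0,K)[1]@Z180)]; Pm=np.array([.45,.05,.36]); qq=q0; mx=0
for k in range(1,N+1):
    m=fk(q0+(q-q0)*k/N,K)[1]@Z180
    s=k/N; P=(P0+(Pm-P0)*s/.7) if s<.7 else Pm+(Pp-Pm)*(s-.7)/.3
    m=M if k==N else m
    qn,e=ik(P,m,qq); mx=max(mx,abs(qn-qq).max()); 
    if k%4==0 or e>1e-4: print(k,P,(P+.07*m[:,2]),qn,e)
    qq=qn; path.append((P,m))
print('maxstep',mx)
for c in range(0,N,8): print('--'); rows(path[c][1],path[c][0],path[c+1:c+9])
E
python3 plan2.py
```

```text
pre [0.46 0.05 0.15] [ -9.99  44.15 138.84 174.46  50.97 -90.39] 1.4462875341791914e-11
ins [0.5  0.05 0.12] [ -9.36  47.86 133.94 174.98  49.79 -90.21] 2.4980018054066022e-15
end [0.54 0.04 0.18] [ -8.73  35.97 126.64 173.39  30.68 -87.34] 1.1552759909377342e-09
4 [0.43 0.04 0.35] [0.43 0.09 0.29] [ -28.89   12.82  110.04   36.14   74.42 -116.68] 1.0463243155967676e-09
8 [0.43 0.05 0.35] [0.45 0.1  0.31] [ -35.06   15.61  114.52   49.21   77.43 -113.48] 1.6714045235657751e-09
12 [0.44 0.05 0.35] [0.46 0.1  0.32] [ -39.36   17.77  120.35   61.37   77.57 -107.21] 3.60882684441755e-09
16 [0.44 0.05 0.36] [0.48 0.1  0.33] [-41.57  18.45 126.85  73.7   74.52 -98.63] 1.3877787807814457e-15
20 [0.45 0.05 0.36] [0.5  0.09 0.33] [-40.67  16.73 132.58  86.96  67.58 -87.13] 5.551115123125783e-16
24 [0.45 0.05 0.33] [0.51 0.08 0.3 ] [-34.8   19.49 138.16 107.45  56.73 -83.24] 6.2031604852741395e-09
25 [0.45 0.05 0.3 ] [0.51 0.07 0.27] [-32.28  22.71 139.5  115.5   54.79 -85.73] 0.005038345789616927
26 [0.46 0.05 0.28] [0.51 0.07 0.25] [-29.12  25.02 139.5  122.58  51.65 -85.67] 0.02251100023782
[... 1020 characters left out ...]
2.9 17.7] [0.5 0.3 0.1]
[-3.3 15.9 22.4] [0.6 0.4 0.1]
[-4.2 18.7 27.1] [0.7 0.5 0.1]
[-5.2 21.4 31.9] [0.8 0.6 0.1]
[-6.3 24.  36.8] [0.9 0.7 0.2]
--
[-1.4  2.7  4.8] [0.1 0.  0.1]
[-2.9  5.2  9.6] [0.2 0.  0.2]
[-4.5  7.8 14.4] [0.4 0.  0.2]
[-6.3 10.3 19.2] [0.5 0.  0.3]
[-8.2 12.8 23.9] [0.6 0.  0.4]
[-10.3  15.2  28.7] [0.7 0.  0.5]
[-12.4  17.7  33.4] [0.  0.9 1. ]
[-14.7  20.1  38. ] [-1.3  2.4  1.9]
--
[-2.4  2.6  4.5] [-0.5  1.9  1. ]
[-4.8  5.3  8.9] [-1.   3.7  2. ]
[-7.4  8.1 13.2] [-1.4  5.6  3. ]
[-10.   10.9  17.4] [-1.9  7.4  4. ]
[-12.6  13.8  21.5] [-2.4  9.3  5. ]
[-15.4  16.8  25.4] [-2.9 11.1  6. ]
[-18.2  19.9  29.3] [-3.3 13.   7. ]
[-21.   23.1  33. ] [-3.8 14.8  8.1]
```

```bash
cat > plan3.py <<'E'
from plan import *
q0=np.array(json.loads(open('log.txt').readlines()[-1])[0]); q=np.array([-9.99,44.15,138.84,174.46,50.97,-90.39])
N=32; path=[]
for k in range(N+1):
    s=k/N; b=np.sin(np.pi*s)
    qk=q0+(q-q0)*s+np.array([-22*b,-14*b,0,0,0,0])
    p,m=fk(qk,K); path.append((p,m@Z180))
    if k%4==0: print(k,p,p+.07*m[:,2],p+.05*m[:,2]+.06*m[:,0],p+.05*m[:,2]-.06*m[:,0])
print(max(np.degrees(R.from_matrix(path[i][1].T@path[i+1][1]).magnitude()) for i in range(N)))
for c in range(0,N,8): print('--'); rows(path[c][1],path[c][0],path[c+1:c+9])
E
python3 plan3.py
```

```text
0 [0.42 0.04 0.35] [0.42 0.07 0.28] [0.42 0.   0.28] [0.43 0.12 0.32]
4 [0.44 0.05 0.37] [0.46 0.09 0.31] [0.44 0.03 0.29] [0.48 0.12 0.36]
8 [0.47 0.04 0.39] [0.51 0.08 0.35] [0.47 0.04 0.32] [0.53 0.09 0.41]
12 [0.5  0.02 0.42] [0.55 0.05 0.39] [0.51 0.04 0.34] [0.57 0.04 0.45]
16 [ 0.53 -0.01  0.42] [0.59 0.02 0.4 ] [0.54 0.04 0.36] [ 0.6  -0.01  0.45]
20 [ 0.54 -0.02  0.39] [ 0.61 -0.    0.38] [0.57 0.03 0.34] [ 0.61 -0.05  0.42]
24 [ 0.55 -0.01  0.33] [ 0.61 -0.    0.31] [0.58 0.05 0.29] [ 0.61 -0.06  0.34]
28 [0.52 0.01 0.24] [0.59 0.02 0.21] [0.56 0.08 0.21] [ 0.57 -0.04  0.23]
32 [0.46 0.05 0.15] [0.52 0.05 0.11] [0.51 0.11 0.12] [ 0.5  -0.01  0.12]
6.465878200130292
--
[-2.5  4.   4.4] [ 0.5  0.4 -0.2]
[-5.   8.   8.8] [ 0.8  0.9 -0.5]
[-7.6 11.9 13.3] [ 1.2  1.6 -1. ]
[-10.2  15.8  17.7] [ 1.4  2.3 -1.5]
[-12.7  19.7  22.1] [ 1.5  3.  -2.2]
[-15.2  23.6  26.5] [ 1.6  3.8 -2.9]
[-17.6  27.5  30.9] [ 1.6  4.6 -3.6]
[-19.9  31.4  35.2] [ 1.5  5.4 -4.3]
--
[-2.2  3.8  4.4] [ 0.7  0.8 -0.3]
[-4.2  7.6  8.8] [ 1.3  1.7 -0.6]
[-6.1 11.3 13.2] [ 1.7  2.6 -0.9]
[-7.8 14.9 17.7] [ 2.1  3.5 -1.2]
[-9.4 18.3 22.2] [ 2.4  4.4 -1.4]
[-10.7  21.7  26.8] [ 2.6  5.2 -1.6]
[-11.9  24.9  31.4] [ 2.6  6.  -1.6]
[-13.   27.9  36.2] [ 2.5  6.8 -1.6]
--
[-1.2  2.6  4.9] [0.1 0.7 0.3]
[-2.5  5.   9.8] [-0.   1.4  0.7]
[-3.7  7.  14.8] [-0.4  2.1  1.1]
[-5.   8.8 19.8] [-1.   2.8  1.5]
[-6.5 10.3 24.9] [-1.9  3.5  2. ]
[-8.  11.5 29.9] [-3.   4.2  2.6]
[-9.7 12.4 34.9] [-4.4  4.8  3.2]
[-11.7  13.1  39.8] [-6.1  5.4  3.7]
--
[-2.5  0.7  4.6] [-1.3  1.6  0.4]
[-5.3  1.4  9. ] [-2.8  3.3  0.6]
[-8.3  2.  13.1] [-4.5  5.   0.8]
[-11.7   2.6  17. ] [-6.3  6.9  0.7]
[-15.3   3.2  20.5] [-8.2  8.8  0.5]
[-19.2   4.   23.7] [-10.3  10.7  -0. ]
[-23.2   4.8  26.5] [-12.3  12.7  -0.8]
[-27.4   5.9  29. ] [-14.3  14.7  -1.7]
```

Emit:
arm_command --targets '[{"rot": [-2.5, 4.0, 4.4], "offset": [0.5, 0.4, -0.2], "gripper": 0}, {"rot": [-5, 8, 8.8], "offset": [0.8, 0.9, -0.5], "gripper": 0}, {"rot": [-7.6, 11.9, 13.3], "offset": [1.2, 1.6, -1], "gripper": 0}, {"rot": [-10.2, 15.8, 17.7], "offset": [1.4, 2.3, -1.5], "gripper": 0}, {"rot": [-12.7, 19.7, 22.1], "offset": [1.5, 3, -2.2], "gripper": 0}, {"rot": [-15.2, 23.6, 26.5], "offset": [1.6, 3.8, -2.9], "gripper": 0}, {"rot": [-17.6, 27.5, 30.9], "offset": [1.6, 4.6, -3.6], "gripper": 0}, {"rot": [-19.9, 31.4, 35.2], "offset": [1.5, 5.4, -4.3], "gripper": 0}]'

```text
time_s: 2.5
position: [0.4744, 0.0387, 0.3939]
tcp_rot: [[0.479, 0.716, 0.507], [0.407, -0.693, 0.595], [0.778, -0.079, -0.624]]
force: [0.2, -0.4, -0.0]
opening: 0.998
```

Emit:
arm_command --targets '[{"rot": [-2.2, 3.8, 4.4], "offset": [0.7, 0.8, -0.3], "gripper": 0}, {"rot": [-4.2, 7.6, 8.8], "offset": [1.3, 1.7, -0.6], "gripper": 0}, {"rot": [-6.1, 11.3, 13.2], "offset": [1.7, 2.6, -0.9], "gripper": 0}, {"rot": [-7.8, 14.9, 17.7], "offset": [2.1, 3.5, -1.2], "gripper": 0}, {"rot": [-9.4, 18.3, 22.2], "offset": [2.4, 4.4, -1.4], "gripper": 0}, {"rot": [-10.7, 21.7, 26.8], "offset": [2.6, 5.2, -1.6], "gripper": 0}, {"rot": [-11.9, 24.9, 31.4], "offset": [2.6, 6, -1.6], "gripper": 0}, {"rot": [-13, 27.9, 36.2], "offset": [2.5, 6.8, -1.6], "gripper": 0}]'

```text
time_s: 3.3
position: [0.5271, -0.0076, 0.4177]
tcp_rot: [[0.447, 0.241, 0.861], [-0.366, -0.829, 0.422], [0.816, -0.504, -0.283]]
force: [0.3, 0.0, -0.6]
opening: 1.001
```

```bash
python3 st.py;python3 kin.py
```

```text
3.3 [ -37.3   13.3  123.1   97.7   59.9 -102.8] [ 0.5271 -0.0076  0.4177] F [ 0.3  0.  -0.6] op 1.001186031976018
[[ 0.4473  0.2409  0.8614]
 [-0.3664 -0.8292  0.4222]
 [ 0.8159 -0.5045 -0.2826]]
[-1.34942513e-04  2.74199475e-01  1.10993318e-01  5.88093244e-01
  1.14090875e-01  3.91837012e-01  2.35779494e-01] 2.8462622587654973e-05
[[-0.447 -0.241  0.861]
 [ 0.366  0.829  0.422]
 [-0.816  0.504 -0.283]]
```

Emit:
arm_command --targets '[{"rot": [-1.2, 2.6, 4.9], "offset": [0.1, 0.7, 0.3], "gripper": 0}, {"rot": [-2.5, 5, 9.8], "offset": [0, 1.4, 0.7], "gripper": 0}, {"rot": [-3.7, 7, 14.8], "offset": [-0.4, 2.1, 1.1], "gripper": 0}, {"rot": [-5, 8.8, 19.8], "offset": [-1, 2.8, 1.5], "gripper": 0}, {"rot": [-6.5, 10.3, 24.9], "offset": [-1.9, 3.5, 2], "gripper": 0}, {"rot": [-8, 11.5, 29.9], "offset": [-3, 4.2, 2.6], "gripper": 0}, {"rot": [-9.7, 12.4, 34.9], "offset": [-4.4, 4.8, 3.2], "gripper": 0}, {"rot": [-11.7, 13.1, 39.8], "offset": [-6.1, 5.4, 3.7], "gripper": 0}]'

```text
time_s: 4.1
position: [0.5449, -0.0145, 0.3298]
tcp_rot: [[0.244, -0.206, 0.948], [-0.893, -0.43, 0.136], [0.379, -0.879, -0.288]]
force: [0.2, -0.7, -0.1]
opening: 1.003
```

Emit:
arm_command --targets '[{"rot": [-2.5, 0.7, 4.6], "offset": [-1.3, 1.6, 0.4], "gripper": 0}, {"rot": [-5.3, 1.4, 9], "offset": [-2.8, 3.3, 0.6], "gripper": 0}, {"rot": [-8.3, 2, 13.1], "offset": [-4.5, 5, 0.8], "gripper": 0}, {"rot": [-11.7, 2.6, 17], "offset": [-6.3, 6.9, 0.7], "gripper": 0}, {"rot": [-15.3, 3.2, 20.5], "offset": [-8.2, 8.8, 0.5], "gripper": 0}, {"rot": [-19.2, 4, 23.7], "offset": [-10.3, 10.7, 0], "gripper": 0}, {"rot": [-23.2, 4.8, 26.5], "offset": [-12.3, 12.7, -0.8], "gripper": 0}, {"rot": [-27.4, 5.9, 29], "offset": [-14.3, 14.7, -1.7], "gripper": 0}]'

```text
time_s: 4.9
position: [0.4633, 0.0474, 0.1506]
tcp_rot: [[-0.078, -0.671, 0.737], [-0.997, 0.049, -0.061], [0.005, -0.74, -0.673]]
force: [1.6, -0.2, -0.2]
opening: 1.001
```

```bash
python3 st.py; cat > d.py <<'E'
from h import *
c=cap('side','s1');w=cap('wrist','w1')
a=c['frame'][100:300,160:460]; a=cv2.resize(a,(600,400),interpolation=cv2.INTER_CUBIC)
w=cv2.resize(w['frame'],(320,200))
o=np.zeros((600,640,3),np.uint8);o[:400,:600]=a;o[400:,:320]=w
cv2.imwrite('pics/o1.png',cv2.convertScaleAbs(o[:,:,::-1],alpha=1.4))
E
python3 d.py; python3 - <<'E'
from ik import *
from plan import rows,ori
import json
q,p,m=json.loads(open('log.txt').readlines()[-1]);p=np.array(p);m=np.array(m)
M=ori(42,-4.2)@Z180; Pi=np.load('/dev/null') if 0 else None
t=np.radians(42);n=np.array([np.sin(t),np.cos(t)]);d=np.array([np.cos(t),-np.sin(t)]);o=.014*d-.0175*n
fw=np.array([.9973,-.0732,0]);Pi=np.array([.5509,.0425,.0983])+o[0]*fw+[0,0,o[1]]-.07*M[:,2]
print(Pi);rows(m,p,[(Pi-.03*M[:,2],M),(Pi,M)])
E
```

```text
4.9 [-10.   44.6 139.  175.   51.3 -90.8] [0.4633 0.0474 0.1506] F [ 1.6 -0.2 -0.2] op 1.0008156359295306
[[-0.0778 -0.6709  0.7375]
 [-0.997   0.0487 -0.0609]
 [ 0.005  -0.74   -0.6726]]
[0.5  0.05 0.12]
[ 0.3 -0.4  0. ] [-0.2 -0.2  1.4]
[ 0.3 -0.4  0. ] [-0.2 -0.3  4.4]
```

View pics/o1.png

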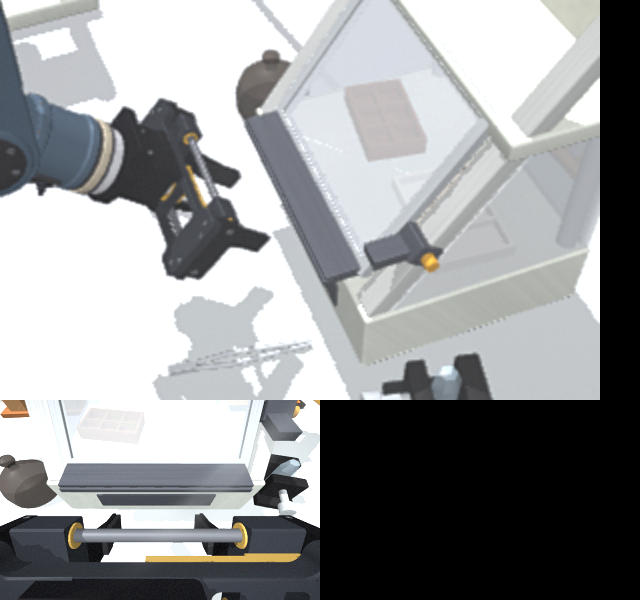

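```bash
python3 - <<'E'
from fit import *
c=load('w1');p=np.load('p.npy'); L=[-.04+.574*p[3],0,p[4]+.819*p[3]]
for y in(.125,0,-.125): print(proj(c,W(p,[[L[0],y,L[2]],[L[0],y,L[2]+.007],[L[0]+.003,y,L[2]+.012]])).round(1).tolist())
g=c['frame'].mean(2)
for col in(180,310,450): print(col,g[120:225,col].astype(int).tolist())
for r in (168,):print(g[r,108:140].astype(int).tolist(),g[r,490:515].astype(int).tolist())
V=c['view'];print(-V[:3,:3].T@V[:3,3])
E
```

```text
[[126.4, 191.5], [120.5, 185.6], [117.8, 177.3]]
[[314.4, 191.6], [314.4, 185.7], [314.5, 177.4]]
[[501.2, 191.6], [507.0, 185.8], [509.8, 177.5]]
180 [194, 190, 194, 197, 190, 192, 172, 81, 87, 90, 91, 92, 93, 99, 97, 94, 92, 92, 94, 93, 89, 91, 88, 89, 95, 90, 89, 87, 90, 90, 92, 89, 95, 92, 96, 92, 94, 97, 93, 95, 96, 95, 90, 95, 91, 92, 93, 92, 88, 89, 82, 56, 51, 53, 65, 96, 95, 95, 89, 69, 56, 57, 54, 55, 102, 152, 147, 150, 147, 147, 145, 148, 147, 145, 146, 146, 150, 145, 147, 150, 148, 149, 148, 149, 144, 146, 147, 150, 151, 150, 150, 151, 147, 150, 147, 147, 148, 190, 235, 234, 231, 230, 229, 232, 232]
310 [187, 188, 189, 189, 196, 197, 179, 106, 89, 91, 94, 93, 93, 95, 96, 92, 94, 89, 89, 93, 95, 89, 93, 96, 95, 95, 95, 91, 91, 93, 95, 94, 96, 91, 90, 92, 89, 90, 92, 91, 97, 94, 94, 92, 95, 93, 96, 94, 93, 91, 83, 58, 53, 50, 56, 81, 102, 98, 90, 71, 57, 54, 54, 58, 96, 149, 150, 135, 70, 72, 68, 49, 51, 61, 55, 58, 57, 54, 54, 51, 57, 56, 52, 51, 52, 56, 57, 57, 50, 52, 68, 115, 147, 144, 141, 142, 141, 139, 155, 178, 178, 178, 177, 181, 178]
450 [191, 186, 186, 190, 189, 186, 177, 138, 107, 120, 113, 113, 115, 115, 112, 113, 113, 111, 109, 110, 111, 109, 108, 110, 108, 109, 108, 105, 107, 107, 103, 105, 104, 107, 105, 103, 106, 106, 106, 105, 108, 98, 104, 103, 101, 105, 104, 103, 106, 108, 99, 79, 77, 75, 86, 102, 107, 105, 100, 90, 73, 75, 74, 71, 96, 150, 146, 148, 145, 148, 147, 147, 145, 145, 144, 144, 147, 146, 144, 147, 145, 145, 149, 150, 150, 149, 149, 146, 149, 145, 146, 146, 146, 146, 149, 152, 147, 146, 154, 177, 178, 178, 176, 178, 181]
[198, 204, 200, 202, 202, 204, 205, 191, 97, 88, 87, 89, 92, 89, 91, 90, 95, 89, 90, 93, 92, 90, 90, 91, 93, 92, 90, 86, 90, 89, 94, 89] [94, 97, 94, 94, 95, 94, 93, 95, 99, 94, 91, 91, 92, 91, 92, 93, 100, 159, 224, 222, 222, 221, 222, 221, 221]
[0.44390382 0.05092511 0.2638798 ]
```

Emit:
arm_command --targets '[{"rot": [0.3, -0.4, 0], "offset": [-0.1, -0.1, 0.8], "gripper": 0}, {"rot": [0.3, -0.4, 0], "offset": [-0.2, -0.2, 1.6], "gripper": 0}, {"rot": [0.3, -0.4, 0], "offset": [-0.2, -0.3, 2.4], "gripper": 0}, {"rot": [0.3, -0.4, 0], "offset": [-0.2, -0.3, 3.2], "gripper": 0}, {"rot": [0.3, -0.4, 0], "offset": [-0.2, -0.3, 4], "gripper": 0}, {"rot": [0.3, -0.4, 0], "offset": [-0.2, -0.3, 4.8], "gripper": 0}, {"rot": [0.3, -0.4, 0], "offset": [-0.2, -0.3, 4.8], "gripper": 0}, {"rot": [0.3, -0.4, 0], "offset": [-0.2, -0.3, 4.8], "gripper": 0}]'

```text
time_s: 5.8
position: [0.5012, 0.0462, 0.1215]
tcp_rot: [[-0.07, -0.666, 0.743], [-0.998, 0.046, -0.053], [0.001, -0.745, -0.667]]
force: [0.4, 1.2, -0.1]
opening: 0.999
```

```bash
python3 st.py; python3 - <<'E'
from h import *
s=bot.read_state();m=s['tcp_rot'];f=np.array([.9973*.574,-.0732*.574,.819]);print('slope dir tool',m.T@f)
E
sed -i "s/'s1'/'s2'/;s/'w1'/'w2'/;s/o1/o2/" d.py; python3 d.py
```

```text
5.8 [ -9.4  48.1 133.6 174.8  49.8 -90.3] [0.5012 0.0462 0.1215] F [ 0.4  1.2 -0.1] op 0.9990595884187446
[[-0.0703 -0.6656  0.743 ]
 [-0.9975  0.0464 -0.0529]
 [ 0.0007 -0.7449 -0.6672]]
slope dir tool [ 0.00225211 -0.99302024 -0.11887549]
```

View pics/o2.png

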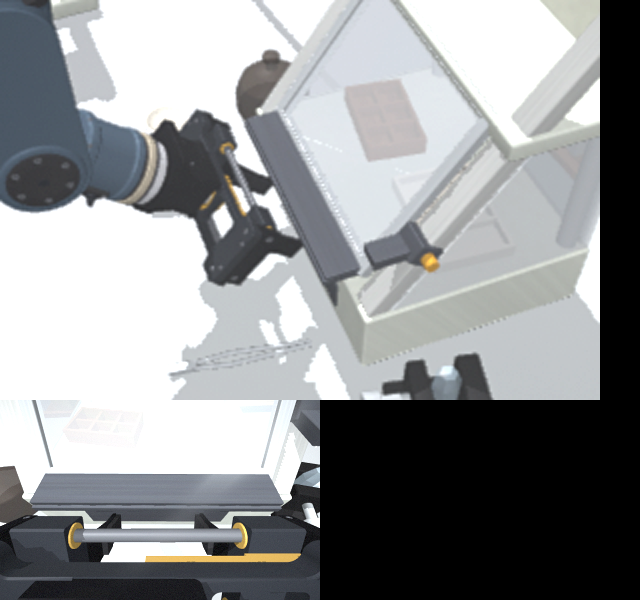

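```bash
python3 - <<'E'
from fit import *
from scipy.optimize import least_squares
c1,c2=load('w1'),load('w2'); p=np.load('p.npy')
g=c2['frame'].mean(2)
for col in(310,260): print(col,g[140:240,col].astype(int).tolist())
s=bot.read_state();m=s['tcp_rot'];P=s['position']
for a in(-.05,.05):
  print('tip', [proj(c2,P+m@[a,b,.07])[0].round(0).tolist() for b in(-.0095,.0095)],P+m@[a,-.0095,.07])
for x in(-.03,-.025):
  for z in(.095,.105): print(x,z,proj(c1,W(p,[x,0,z]))[0,1],proj(c2,W(p,[x,0,z]))[0,1])
E
```

```text
310 [198, 198, 201, 199, 204, 206, 205, 184, 83, 92, 96, 100, 98, 99, 99, 99, 100, 102, 99, 97, 98, 96, 96, 98, 100, 93, 97, 96, 100, 101, 100, 96, 98, 99, 96, 96, 96, 97, 97, 97, 96, 102, 96, 96, 101, 96, 94, 95, 94, 92, 94, 100, 97, 103, 102, 97, 97, 102, 100, 97, 96, 95, 94, 97, 95, 93, 74, 51, 56, 55, 62, 74, 87, 102, 102, 95, 86, 68, 61, 61, 63, 57, 58, 60, 60, 53, 57, 58, 60, 57, 51, 57, 58, 57, 58, 58, 60, 57, 49, 60]
260 [195, 198, 199, 202, 205, 202, 197, 158, 91, 96, 95, 98, 96, 99, 93, 97, 98, 101, 102, 97, 93, 97, 96, 98, 98, 97, 99, 100, 99, 100, 102, 101, 100, 101, 92, 98, 95, 95, 98, 97, 98, 101, 97, 96, 97, 94, 96, 98, 96, 95, 100, 101, 98, 99, 97, 103, 102, 97, 96, 97, 94, 96, 96, 97, 94, 88, 72, 57, 54, 53, 59, 85, 105, 104, 104, 96, 85, 62, 64, 60, 57, 53, 51, 57, 59, 55, 56, 58, 59, 61, 57, 55, 57, 58, 57, 55, 56, 51, 56, 57]
tip [[229.0, 231.0], [232.0, 260.0]] [0.56274096 0.09206144 0.08204143]
tip [[401.0, 231.0], [399.0, 261.0]] [ 0.55570779 -0.00769091  0.082111  ]
-0.03 0.095 195.96402807741987 236.3597513829618
-0.03 0.105 187.72706337332886 227.69970046071063
-0.025 0.095 189.76433282864315 227.86862591293325
-0.025 0.105 181.36647234623067 218.8888291391504
```

Emit:
arm_command --targets '[{"rot": [0, 0, 0], "offset": [0, -0.2, 0], "gripper": 0}, {"rot": [0, 0, 0], "offset": [0, -0.4, 0], "gripper": 0}, {"rot": [0, 0, 0], "offset": [0, -0.6, -0.1], "gripper": 0}, {"rot": [0, 0, 0], "offset": [0, -0.8, -0.1], "gripper": 0}, {"rot": [0, 0, 0], "offset": [0, -1.0, -0.1], "gripper": 0}, {"rot": [0, 0, 0], "offset": [0, -1.2, -0.15], "gripper": 0}, {"rot": [0, 0, 0], "offset": [0, -1.4, -0.17], "gripper": 0}, {"rot": [0, 0, 0], "offset": [0, -1.6, -0.19], "gripper": 0}]'

```text
time_s: 6.7
position: [0.51, 0.0456, 0.1345]
tcp_rot: [[-0.071, -0.667, 0.742], [-0.998, 0.047, -0.053], [0.001, -0.744, -0.669]]
force: [-1.7, 0.4, -3.8]
opening: 1.001
```

Emit:
arm_command --targets '[{"rot": [0, 0, 0], "offset": [0, -0.2, -0.02], "gripper": 0}, {"rot": [0, 0, 0], "offset": [0, -0.4, -0.05], "gripper": 0}, {"rot": [0, 0, 0], "offset": [0, -0.6, -0.07], "gripper": 0}, {"rot": [0, 0, 0], "offset": [0, -0.8, -0.1], "gripper": 0}, {"rot": [0, 0, 0], "offset": [0, -1.0, -0.12], "gripper": 0}, {"rot": [0, 0, 0], "offset": [0, -1.2, -0.14], "gripper": 0}]'

```text
time_s: 7.3
position: [0.5174, 0.0451, 0.1449]
tcp_rot: [[-0.071, -0.665, 0.743], [-0.998, 0.047, -0.053], [0.001, -0.745, -0.667]]
force: [-2.7, -0.0, -3.8]
opening: 0.998
```

```bash
python3 st.py;  sed -i "s/'s2'/'s3'/;s/'w2'/'w3'/;s/o2/o3/" d.py; python3 d.py
```

```text
7.3 [ -9.1  43.1 131.  174.4  42.2 -89.3] [0.5174 0.0451 0.1449] F [-2.7 -0.  -3.8] op 0.9981768590301163
[[-0.0705 -0.6655  0.7431]
 [-0.9975  0.0465 -0.053 ]
 [ 0.0007 -0.745  -0.6671]]
```

View pics/o3.png

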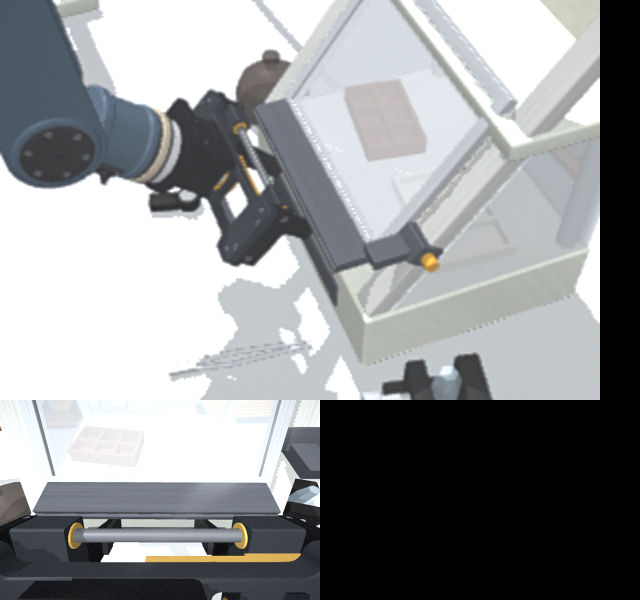

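```bash
cat > meas.py <<'E'
from fit import *
import sys
n=sys.argv[1];c=load(n);g=c['frame'].mean(2);p=np.load('p.npy');z0=.105-.819*.0223;p[4]=z0
for m in(.02,.03,.04,.05,.06,.07,.08,.09,.1):
    q=lambda y,dx=0,dz=0:proj(c,W(p,[-.04+.574*m+dx,y,z0+.819*m+dz]))[0].round(1).tolist()
    print(m,'lip bot,step,top',q(0)[1],q(0,0,.007)[1],q(0,.003,.012)[1],'edgeR',q(-.125),'blade L',q(-.135),q(-.135,.003,.012),'R',q(-.161))
a=[int(v) for v in sys.argv[2:]]
for col in a[2:]: print(col,'rows from',a[0],g[a[0]:a[1],col].astype(int).tolist())
E
python3 meas.py w3 60 245 310 585 605 630
python3 - <<'E'
from h import *
a=load('w3')['frame'][40:260,480:640,::-1]; cv2.imwrite('pics/w3c.png',cv2.convertScaleAbs(cv2.resize(a,None,fx=2.7,fy=2.7,interpolation=cv2.INTER_CUBIC),alpha=1.4))
E
```

```text
0.02 lip bot,step,top 274.5 270.2 261.2 edgeR [545.7, 275.3] blade L [564.2, 275.4] [578.0, 262.1] R [612.0, 275.5]
0.03 lip bot,step,top 258.9 253.8 244.4 edgeR [551.3, 259.7] blade L [570.2, 259.8] [584.8, 245.3] R [619.2, 259.9]
0.04 lip bot,step,top 242.5 236.7 226.7 edgeR [557.2, 243.3] blade L [576.5, 243.4] [591.9, 227.6] R [626.8, 243.6]
0.05 lip bot,step,top 225.3 218.6 208.0 edgeR [563.4, 226.1] blade L [583.2, 226.2] [599.3, 208.9] R [634.7, 226.4]
0.06 lip bot,step,top 207.2 199.5 188.3 edgeR [569.9, 208.0] blade L [590.2, 208.1] [607.2, 189.3] R [643.0, 208.3]
0.07 lip bot,step,top 188.1 179.4 167.5 edgeR [576.7, 189.0] blade L [597.6, 189.1] [615.5, 168.5] R [651.8, 189.2]
0.08 lip bot,step,top 168.0 158.2 145.5 edgeR [583.9, 168.9] blade L [605.4, 169.0] [624.4, 146.5] R [661.1, 169.2]
0.09 lip bot,step,top 146.8 135.7 122.1 edgeR [591.5, 147.7] blade L [613.6, 147.8] [633.7, 123.1] R [670.9, 147.9]
0.1 lip bot,step,top 124.3 111.8 97.3 edgeR [599.6, 125.2] blade L [622.3, 125.3] [643.6, 98.4] R [681.2, 125.5]
310 rows from 60 [211, 211, 214, 211, 212, 211, 214, 212, 2
[... 2495 characters left out ...]
70, 66, 71, 65, 72, 75, 76, 86, 81, 83, 86, 85, 83, 84, 82, 80, 81, 85, 81, 82, 80, 84, 86, 84, 83, 83, 83, 82, 80, 80, 83, 82, 80, 90, 86, 86, 86, 82, 83, 81, 85, 84, 83, 84, 83, 87, 87, 85, 88, 80, 80, 88, 86, 87, 87, 82, 86, 80, 80, 80, 71, 50, 50, 46, 52, 54, 47, 46, 52, 50, 44, 49, 49, 50, 46, 48, 77, 146, 165, 162, 166, 160, 118, 28, 38, 41, 41, 41, 35, 41, 29, 77, 147, 155, 158, 157, 157, 159, 162, 159, 156, 160, 156, 156, 156, 147, 134, 121, 126, 121, 131, 178, 203, 197, 193, 194, 195, 196, 193, 187, 184, 184, 193, 218, 223, 225, 218, 179, 176, 185, 213, 68, 30, 35, 42, 37, 39, 42, 45, 46, 36, 38, 30, 27, 31, 29, 25, 21, 30, 32, 35, 21, 25, 24, 17, 26, 19, 27, 25, 27, 25, 27, 24, 22]
```

View pics/w3c.png

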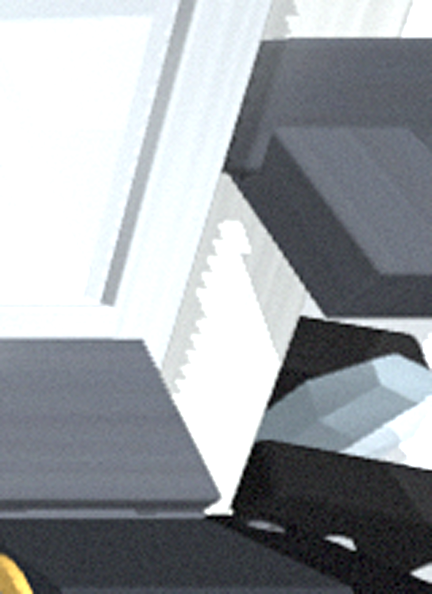

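Emit:
arm_command --targets '[{"rot": [0, 0, 0], "offset": [0, -0.2, -0.02], "gripper": 0}, {"rot": [0, 0, 0], "offset": [0, -0.4, -0.05], "gripper": 0}, {"rot": [0, 0, 0], "offset": [0, -0.6, -0.07], "gripper": 0}, {"rot": [0, 0, 0], "offset": [0, -0.8, -0.1], "gripper": 0}, {"rot": [0, 0, 0], "offset": [0, -1.0, -0.12], "gripper": 0}, {"rot": [0, 0, 0], "offset": [0, -1.2, -0.14], "gripper": 0}, {"rot": [0, 0, 0], "offset": [0, -1.4, -0.17], "gripper": 0}, {"rot": [0, 0, 0], "offset": [0, -1.6, -0.19], "gripper": 0}]'

```text
time_s: 8.2
position: [0.5267, 0.0445, 0.1581]
tcp_rot: [[-0.07, -0.665, 0.743], [-0.998, 0.046, -0.053], [0.001, -0.745, -0.667]]
force: [-3.6, -0.7, -2.8]
opening: 1.0
```

Emit:
arm_command --targets '[{"rot": [0, 0, 0], "offset": [0, -0.2, -0.02], "gripper": 0}, {"rot": [0, 0, 0], "offset": [0, -0.4, -0.05], "gripper": 0}, {"rot": [0, 0, 0], "offset": [0, -0.6, -0.07], "gripper": 0}, {"rot": [0, 0, 0], "offset": [0, -0.8, -0.1], "gripper": 0}, {"rot": [0, 0, 0], "offset": [0, -1.0, -0.12], "gripper": 0}, {"rot": [0, 0, 0], "offset": [0, -1.2, -0.14], "gripper": 0}, {"rot": [0, 0, 0], "offset": [0, -1.4, -0.17], "gripper": 0}, {"rot": [0, 0, 0], "offset": [0, -1.6, -0.19], "gripper": 0}]'

```text
time_s: 9.0
position: [0.536, 0.0438, 0.1713]
tcp_rot: [[-0.071, -0.665, 0.743], [-0.998, 0.046, -0.053], [0.001, -0.745, -0.667]]
force: [-4.1, -0.7, -1.1]
opening: 1.001
```

```bash
python3 st.py; cat > e.py <<'E'
from h import *
import sys
n=sys.argv[1]
w=cap('wrist','w'+n)['frame'][120:280,400:640]; s=cap('side','s'+n)['frame'][140:250,270:400]
w=cv2.resize(w,None,fx=2.5,fy=2.5,interpolation=cv2.INTER_CUBIC); s=cv2.resize(s,None,fx=1.5,fy=1.5,interpolation=cv2.INTER_CUBIC)
o=np.zeros((600,600,3),np.uint8);o[:400]=w;o[400:400+s.shape[0],:s.shape[1]]=s
cv2.imwrite(f'pics/e{n}.png',cv2.convertScaleAbs(o[:,:,::-1],alpha=1.4))
E
python3 e.py 4
```

```text
9.0 [ -8.8  38.2 127.8 173.7  34.2 -88. ] [0.536  0.0438 0.1713] F [-4.1 -0.7 -1.1] op 1.0005572109985852
[[-0.0705 -0.6653  0.7433]
 [-0.9975  0.0465 -0.053 ]
 [ 0.0007 -0.7452 -0.6669]]
```

View pics/e4.png

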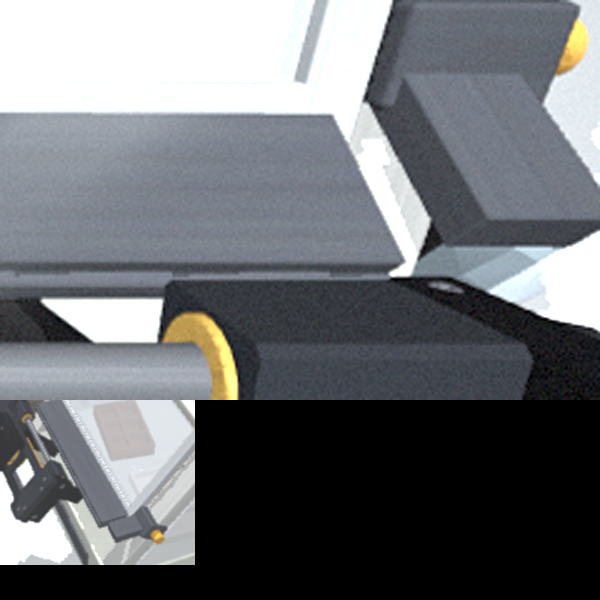

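Emit:
arm_command --targets '[{"rot": [0, 0, 0], "offset": [0, -0.15, -0.02], "gripper": 0}, {"rot": [0, 0, 0], "offset": [0, -0.3, -0.04], "gripper": 0}, {"rot": [0, 0, 0], "offset": [0, -0.45, -0.05], "gripper": 0}, {"rot": [0, 0, 0], "offset": [0, -0.6, -0.07], "gripper": 0}, {"rot": [0, 0, 0], "offset": [0, -0.75, -0.09], "gripper": 0}, {"rot": [0, 0, 0], "offset": [0, -0.9, -0.11], "gripper": 0}, {"rot": [0, 0, 0], "offset": [0, -0.9, -0.11], "gripper": 0}]'

```text
time_s: 9.8
position: [0.5414, 0.0434, 0.179]
tcp_rot: [[-0.07, -0.664, 0.744], [-0.998, 0.046, -0.053], [0.001, -0.746, -0.666]]
force: [-3.9, -0.7, -0.4]
opening: 0.997
```

```bash
python3 st.py; python3 e.py 5; python3 - <<'E'
from h import *
for n in('w4','w5'):
  g=load(n)['frame'].mean(2)
  for a,b,cols in((215,248,(420,440,455)),(195,245,(596,605,615,625))):
    for k in cols: print(n,k,a,g[a:b,k].astype(int).tolist())
E
```

```text
9.8 [ -8.8  37.  126.8 173.4  32.1 -87.6] [0.5414 0.0434 0.179 ] F [-3.9 -0.7 -0.4] op 0.9973886570577531
[[-0.0704 -0.6644  0.7441]
 [-0.9975  0.0463 -0.053 ]
 [ 0.0008 -0.7459 -0.666 ]]
w4 420 215 [95, 97, 99, 102, 96, 94, 93, 97, 92, 87, 63, 57, 62, 69, 83, 103, 99, 97, 93, 85, 57, 58, 61, 59, 125, 197, 190, 196, 178, 68, 14, 15, 24]
w4 440 215 [98, 97, 97, 100, 93, 95, 89, 93, 94, 87, 59, 56, 56, 67, 98, 99, 97, 94, 93, 83, 56, 54, 53, 58, 123, 198, 191, 193, 191, 193, 190, 190, 191]
w4 455 215 [93, 97, 95, 94, 94, 93, 95, 91, 92, 82, 63, 57, 54, 73, 96, 98, 98, 99, 89, 82, 60, 56, 50, 60, 128, 199, 195, 197, 190, 189, 193, 189, 191]
w4 596 195 [90, 91, 93, 92, 91, 87, 90, 92, 87, 89, 87, 85, 80, 55, 51, 53, 52, 52, 54, 53, 54, 54, 46, 69, 115, 109, 108, 107, 108, 120, 124, 121, 126, 123, 121, 124, 120, 119, 116, 120, 143, 179, 138, 10, 21, 17, 22, 21, 23, 25]
w4 605 195 [92, 91, 93, 91, 91, 89, 91, 88, 88, 88, 88, 85, 77, 58, 53, 49, 52, 54, 52, 58, 49, 50, 42, 79, 127, 126, 125, 121, 128, 126, 125, 121, 125, 124, 118, 146, 189, 182, 183, 176, 179, 176, 175, 174, 176, 159, 66, 7
[... 1131 characters left out ...]
, 13, 17, 25, 20, 23, 22, 16]
w5 605 195 [88, 87, 86, 87, 90, 89, 85, 89, 86, 85, 86, 84, 89, 94, 88, 89, 89, 89, 87, 88, 87, 88, 92, 87, 90, 86, 93, 90, 88, 83, 74, 51, 52, 53, 50, 51, 46, 53, 48, 60, 97, 126, 153, 192, 190, 174, 75, 6, 12, 23]
w5 615 195 [91, 89, 90, 90, 90, 89, 92, 86, 88, 84, 89, 85, 85, 87, 87, 86, 87, 87, 90, 88, 87, 84, 86, 86, 87, 83, 86, 85, 88, 87, 71, 48, 54, 44, 56, 50, 44, 45, 41, 84, 174, 219, 199, 201, 199, 196, 193, 192, 194, 183]
w5 625 195 [169, 167, 189, 232, 232, 223, 162, 129, 100, 81, 86, 85, 85, 86, 88, 88, 87, 82, 85, 86, 88, 87, 86, 91, 86, 84, 84, 85, 83, 83, 77, 51, 52, 49, 52, 47, 37, 98, 194, 230, 226, 224, 223, 224, 226, 224, 223, 224, 223, 225]
```

View pics/e5.png

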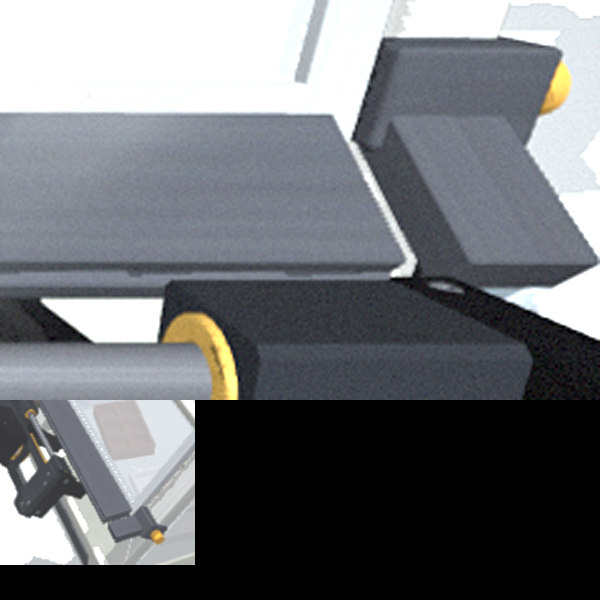

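Emit:
arm_command --targets '[{"rot": [0, 0, 0], "offset": [0, -0.1, -0.01], "gripper": 0}, {"rot": [0, 0, 0], "offset": [0, -0.2, -0.02], "gripper": 0}, {"rot": [0, 0, 0], "offset": [0, -0.2, -0.02], "gripper": 0}]'

```text
time_s: 10.2
position: [0.5423, 0.0434, 0.1803]
tcp_rot: [[-0.07, -0.665, 0.743], [-0.998, 0.046, -0.053], [0.001, -0.745, -0.667]]
force: [-3.3, -1.2, -2.0]
opening: 0.996
```

```bash
python3 st.py; cat > f.py <<'E'
from fit import *
import sys
c=cap('wrist',sys.argv[1]) if len(sys.argv)>2 else load(sys.argv[1]);g=cv2.GaussianBlur(c['frame'].mean(2),(5,1),0);p=np.load('p.npy')
def edge(cols,a,b): # strongest dark->bright step, half level
    out=[]
    for k in cols:
        r=g[a:b,k]; i=int(np.argmax(r[2:]-r[:-2]))+1; lo,hi=r[max(i-4,0):i].min(),r[i:i+4].max(); 
        j=max(i-3,0)
        while r[j]<(lo+hi)/2: j+=1
        out.append(round(a+j-1+((lo+hi)/2-r[j-1])/(r[j]-r[j-1]),2))
    return out
print('lip',edge((230,250,370,390,415,430,445,455),230,245))
print('blade bot',edge((600,605,610,615,618),225,248))
# blade/lip top-front edge bright->dark = step on -g
g=-g; print('lip step',edge((100,200,300,400,500),228,240),'blade top',edge((596,600,605,610,615,620),218,235))
z0=.105-.819*.0223
for s in(.085,):
  for y in (.05,-.05,-.148): print(y,proj(c,W(p,[-.04+.574*s,y,z0+.819*s])).round(2))
E
python3 f.py w6 1
```

```text
10.2 [ -8.7  36.7 126.7 173.4  31.6 -87.5] [0.5423 0.0434 0.1803] F [-3.3 -1.2 -2. ] op 0.9958168262550113
[[-0.0704 -0.6651  0.7434]
 [-0.9975  0.0464 -0.053 ]
 [ 0.0008 -0.7453 -0.6667]]
lip [np.float64(181.77), np.float64(238.14), np.float64(238.8), np.float64(230.0), np.float64(231.38), np.float64(239.02), np.float64(238.98), np.float64(238.98)]
blade bot [np.float64(237.11), np.float64(237.69), np.float64(237.47), np.float64(237.45), np.float64(237.4)]
lip step [np.float64(231.5), np.float64(233.34), np.float64(233.69), np.float64(233.86), np.float64(231.56)] blade top [np.float64(227.92), np.float64(227.97), np.float64(228.0), np.float64(228.08), np.float64(228.06), np.float64(228.03)]
0.05 [[218.93 238.57]]
-0.05 [[413.15 239.22]]
-0.148 [[603.6  239.87]]
```

Emit:
arm_command --targets '[{"rot": [0, 0, 0], "offset": [0, -0.07, -0.01], "gripper": 0}, {"rot": [0, 0, 0], "offset": [0, -0.13, -0.02], "gripper": 0}, {"rot": [0, 0, 0], "offset": [0, -0.13, -0.02], "gripper": 0}, {"rot": [0, 0, 0], "offset": [0, -0.13, -0.02], "gripper": 0}]'

```text
time_s: 10.65
position: [0.5431, 0.0433, 0.1814]
tcp_rot: [[-0.07, -0.665, 0.744], [-0.998, 0.046, -0.053], [0.001, -0.745, -0.667]]
force: [-4.1, -0.1, -1.4]
opening: 1.002
```

```bash
python3 st.py;python3 f.py w7 1
```

```text
10.65 [ -8.7  36.6 126.5 173.3  31.4 -87.5] [0.5431 0.0433 0.1814] F [-4.1 -0.1 -1.4] op 1.0023895027765444
[[-0.0704 -0.665   0.7435]
 [-0.9975  0.0463 -0.053 ]
 [ 0.0008 -0.7454 -0.6666]]
lip [np.float64(237.1), np.float64(238.15), np.float64(238.76), np.float64(227.57), np.float64(237.56), np.float64(239.01), np.float64(239.01), np.float64(238.98)]
blade bot [np.float64(241.81), np.float64(239.14), np.float64(239.4), np.float64(239.76), np.float64(239.44)]
lip step [np.float64(231.52), np.float64(233.18), np.float64(233.67), np.float64(234.07), np.float64(231.53)] blade top [np.float64(230.26), np.float64(230.33), np.float64(230.39), np.float64(230.34), np.float64(230.39), np.float64(230.36)]
0.05 [[219.27 240.81]]
-0.05 [[412.82 241.47]]
-0.148 [[602.62 242.12]]
```

Emit:
arm_command --targets '[{"rot": [0, 0, 0], "offset": [0, 0.3, 0.03], "gripper": 0}, {"rot": [0, 0, 0], "offset": [0, 0.8, 0.08], "gripper": 0}, {"rot": [0, 0, 0], "offset": [0, 1.4, 0.1], "gripper": 0}, {"rot": [0, 0, 0], "offset": [0, 1.4, -1], "gripper": 0}, {"rot": [0, 0, 0], "offset": [0, 1.4, -2.5], "gripper": 0}, {"rot": [0, 0, 0], "offset": [0, 1.4, -4.5], "gripper": 0}, {"rot": [0, 0, 0], "offset": [0, 1.4, -6], "gripper": 0}, {"rot": [0, 0, 0], "offset": [0, 1.4, -6], "gripper": 0}]'

```text
time_s: 11.5
position: [0.4869, 0.0476, 0.2125]
tcp_rot: [[-0.07, -0.665, 0.744], [-0.998, 0.046, -0.053], [0.001, -0.746, -0.666]]
force: [-0.4, 0.6, -0.4]
opening: 1.002
```

```bash
python3 st.py; cat > g.py <<'E'
from h import *
w=cap('wrist','w8')['frame']; s=cap('side','s8')['frame'];cap('top','t8')
a=cv2.resize(w[60:260,:],None,fx=1.2,fy=1.2); b=cv2.resize(s[120:300,230:470],None,fx=1.9,fy=1.9,interpolation=cv2.INTER_CUBIC)
o=np.zeros((600,770,3),np.uint8);o[:240,:768]=a;o[240:582,:456]=b
cv2.imwrite('pics/g8.png',cv2.convertScaleAbs(o[:,:,::-1],alpha=1.4))
E
python3 g.py
```

```text
11.5 [ -9.6  31.1 133.6 172.4  33.  -87.4] [0.4869 0.0476 0.2125] F [-0.4  0.6 -0.4] op 1.0021123641641645
[[-0.0699 -0.6649  0.7437]
 [-0.9976  0.046  -0.0527]
 [ 0.0009 -0.7455 -0.6665]]
```

View pics/g8.png

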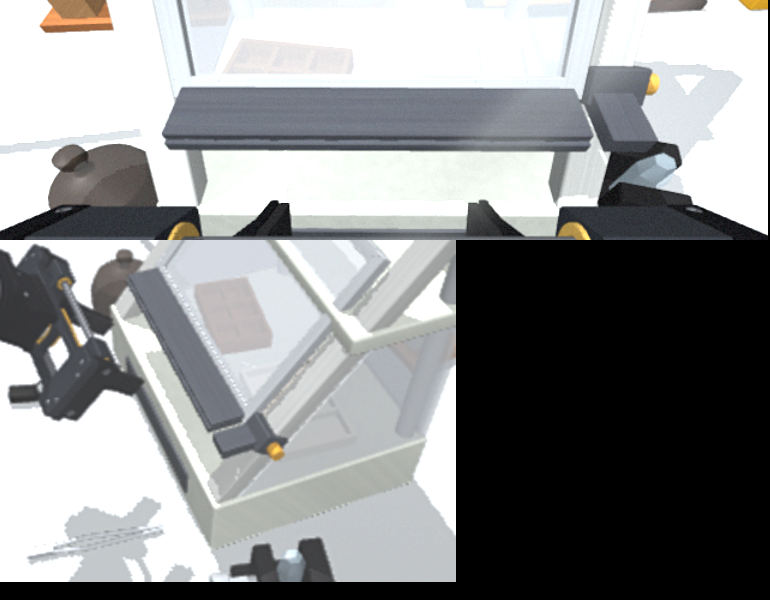

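```bash
python3 - <<'E'
from h import *
for n in ('w8',):
  g=load(n)['frame'].mean(2)
  for k in(200,300,400,450,480,520,540,545): 
    print(k,g[165:195,k].astype(int).tolist())
g=load('t8')['frame'];h=load('top0')['frame'];d=cv2.absdiff(g,h).max(2)
for nm,(x0,x1,y0,y1) in dict(dish=(185,225,230,268),loupe=(248,278,246,285),tweez=(355,385,235,310),vise=(410,460,170,240),dome=(188,240,160,210)).items(): print(nm,(d[y0:y1,x0:x1]>40).sum(),'of',(y1-y0)*(x1-x0))
E
```

```text
200 [89, 89, 86, 81, 87, 91, 84, 71, 50, 49, 48, 67, 93, 89, 91, 76, 50, 47, 53, 73, 139, 181, 185, 181, 183, 181, 181, 185, 182, 180]
300 [92, 92, 90, 91, 89, 86, 85, 77, 53, 50, 48, 68, 98, 96, 90, 83, 57, 55, 51, 42, 104, 186, 179, 185, 180, 180, 182, 181, 180, 179]
400 [95, 100, 97, 99, 96, 100, 99, 101, 92, 77, 81, 77, 98, 106, 106, 102, 92, 89, 82, 82, 101, 151, 172, 172, 173, 172, 171, 168, 169, 172]
450 [103, 104, 103, 102, 104, 101, 99, 99, 93, 79, 78, 82, 94, 105, 99, 98, 81, 73, 71, 71, 83, 137, 180, 180, 178, 177, 182, 178, 180, 179]
480 [95, 93, 93, 91, 95, 96, 90, 92, 82, 64, 58, 51, 66, 89, 97, 88, 74, 50, 54, 56, 54, 102, 159, 157, 153, 152, 158, 155, 156, 156]
520 [90, 86, 87, 89, 88, 87, 90, 87, 89, 85, 88, 85, 72, 51, 52, 47, 52, 47, 50, 52, 48, 45, 27, 35, 33, 20, 21, 22, 23, 20]
540 [83, 86, 87, 86, 89, 86, 85, 85, 85, 86, 87, 84, 71, 47, 46, 52, 47, 49, 49, 39, 37, 23, 24, 20, 26, 47, 90, 113, 110, 109]
545 [167, 166, 172, 172, 164, 130, 106, 90, 82, 83, 84, 86, 74, 47, 48, 29, 31, 23, 28, 29, 29, 25, 35, 34, 75, 125, 115, 119, 111, 109]
dish 0 of 1520
loupe 395 of 1170
tweez 1215 of 2250
vise 69 of 3500
dome 0 of 2600
```

```bash
python3 -c "
from rig import ticket;print(ticket.hand_in())"
```

```text
the job is handed in; nothing more can be done
None
```

I pushed the window up from beneath its lip with the open fingers, at about 10–20 mm/s. The contact force was about 4–5 N and nothing was pinched. I stopped when the lip was level with the clip's blade, then lowered the fingers clear and backed the arm off. I handed the job in at about 11.7 s.

**Last checks**
- **Level:** after backing off, the wrist camera put the lip's lower edge, extended to the blade, at row 186.2. The blade's lower edge was at 186.5, a difference of about 0.2 mm. The last picture before letting go showed a similar 0.2 mm, so the window stayed where it was left.
- **Robot clear:** the tool force was back to zero within noise.
- **Other objects:** the top view showed no change at the dish or dome and only 69 changed pixels out of 3500 at the vise, which I put down to shadow. The tweezer was at the same pixels in the side view as at the start. I did not compare positions for the tray, stone box or clip, though nothing went near the tray or the box.

**What disagreed or stayed unsure**
- The first fit from the fixed cameras put the lip about 7 mm lower than the wrist camera did. I used the wrist camera and compared the lip with the blade directly.
- The gripper or its shadow partly covered the loupe and tweezer in the last top view, so that check failed to settle them. The loupe was partly hidden in the side view too, but the part I could see was in its original place.

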